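# Build up the press packing crosswise and lock it in its carrier

## Robot

A 6-joint arm with a two-finger parallel gripper is mounted at the origin on the work surface. World frame = base frame: x ahead of the robot, y to its left, z up, the work surface at z = 0. Lengths are in mm, angles in rad, forces in N, time in s.
With the tool pointing down it reaches from about 400 to 925 mm from the base axis. Payload 12.5 kg.
Tool frame: the origin (TCP) lies at the very end of the fingers, on their centre line; the grasp point (between the pads) lies 19 mm behind it; z points along the fingers, y is the line along which they close (so a half turn about z gives the same grasp; the last joint's range is limited). The gripper opens to 95 mm and grips with 3 to 60 N. Pads are 20 mm wide; open, the fingers measure 119 mm over their backs; the gripper's body (75 mm by 180 mm) begins 59 mm behind the grasp point.
Start: joints at [-1.302, 0.491, 1.559, -0, 1.092, -0.106], TCP at [228.828, -581.622, 214.661] pointing down, gripper open.
Joint ranges: [-3.1, 3.1], [-0.84, 2.19], [0.05, 2.79], [-1.13, 4.28], [0.06, 2.93], [-2.69, 2.69]. Speed limits (rad/s): [2.22, 2.22, 2.79, 3.14, 3.14, 3.14].

## Interface

Orientations are given as [roll, pitch, yaw] about the fixed x, y, z axes, in that order (R = Rz(yaw) Ry(pitch) Rx(roll)).
In Python, from cell import * gives the robot as it stands.
- The arm moves only by the tool jog_arm, never from a script. Its argument "targets" is a list of rows, each an object with "turn": the turn, a rotation vector about the world's x, y, z in degrees, a list of three; "slide": the shift along the world's x, y, z in mm, a list of three; "claw": the opening in per cent of the stroke, from 0 (shut) to 100 (fully open). In form: [{"turn": [wx, wy, wz], "slide": [x, y, z], "claw": claw}, ...]. A call has 1 to 5 rows; each row shifts and turns the commanded pose from where the row before left it; what a row does not reach is not made up. A row lasts 1/8 s, in which the tool goes at most 62.5 mm and 10.7 degrees, less where a joint would pass 70% of its speed; a pose out of reach is approached as far as the arm can. A call with a gripper value outside its range is refused whole. The fingers move at their own pace and stop on an object; the grip force is fixed at half the most. Time passes only in rows, so rows that do not move let the fingers close. It gives the time, the measured TCP pose, the force, the opening and the grip force at its end, in the units of the state.
- state(): the state, without advancing time (a new reading comes with each control period).
- read_camera(name): name is "scene" or "top" or "wrist"; returns a dict with "frame" (420x560x3 uint8, blue, green, red), "mtx" (3x3 intrinsics, pixels), "k1" (the pictures are not rectified: a ray, as slopes to the right and down, at radius r is drawn at 1 + k1 r^2 times it, then the intrinsics apply), "R" (3x3) and "t" (3): a world point X has camera coordinates R X + t. Camera axes: x right, y down, z forward; pixel columns grow to the right and rows downward; lengths in mm; the calibration is good to about 2 mm. A picture is of the moment at which its call begins. There is no depth.
- job_done(): hands the job in; it is judged then, once.
Trained networks look in the newest picture that a camera, given by its name, has taken for a name from the list of things; names that differ only in an ending like _2 or _b are one class to them, and where a whole thing is asked for, a point or a joint stands for the part that bears it (a point fixed in the world has none). Each returns a list of dicts, best first, with "conf" (0 to 1); they miss things now and then, are a little off and sometimes report something else, mostly with a low value. They report only what shows in the picture. A call takes as long as a camera call. They do not tell look-alikes from the thing itself.
- look_for(query, camera): "xy" ([column, row] in pixels, amid what is visible of it).
The state is a dict: "t": time; "joints": joint angles; "qvel": joint speeds; "tau": joint torques, N m; "eef_pos": TCP position; "tcp_rot": TCP orientation; "ft_force": force on the tool from outside, world axes, zero at the start; "moment": the same for the moment, N m; "opening": opening from 0.0 (shut) to 1.0 (fully open); "grip_force": force on a finger pad.
Only numpy, scipy, OpenCV 4.12 (cv2) and the standard library are available. Lean on these libraries where they do the work, as an engineer would, in place of code of your own. Each camera call takes 0.05 s, during which the arm holds its last target. There are 200 camera calls.

## Task

Finish the three-layer crosswise stack of hardwood packing in the green carrier: lay the two loose narrow battens squarely across the bottom pair, one at each end and flush with the bottom pair's ends and outer sides, then lay the wide board centrally across the two battens, running the same way as the bottom pair. Then swing the carrier's steel keeper bar fully shut over the stack into its detent and let go. Keep the bottom pair in place and leave the other things on the bench alone.

Things in the scene. Friction and masses are not known exactly. Their poses are not given: they have to be found in the camera images.
- carrier: Green painted steel base plate, 250 mm (its x) by 170 mm (its y) by 10 mm thick, fixed to the bench; origin at the centre of its underside, on the bench; z up, its x axis points away from the robot to within 0.25 rad. The bottom pair lies on it along carrier y, centres at x = -61 and +61 mm, y = 0, from 10 to 32 mm above the bench.
- tower_centre (a point): Point on the plate's upper face (10 mm above the bench) under the middle of the 150 x 150 mm tower; axes as the carrier. Second layer: battens along x, centres at x = 0, y = -61 and +61 mm, undersides 32 mm above the bench. Third layer: board along y, centre at x = 0, y = 0, underside 54 mm above the bench.
- latch (a point): Top centre of the green latch post on the carrier's robot side, at carrier x = -108 mm, y = 0: 26 mm in x, 62 mm in y, 76 mm high, with a stop lip at its -y edge up to 100 mm and a sprung steel ball (16 mm) at y = +19 mm, its top 87 mm above the bench.
- bottom_near: Bottom packing batten, pale hardwood, 150 x 28 x 22 mm, 65 g nominal, loose, already in the carrier on the robot's side. Origin at the centre of its underside; x along its length, z up.
- bottom_far: Bottom packing batten, pale hardwood, 150 x 28 x 22 mm, loose, already in the carrier on the side away from the robot. Origin at the centre of its underside; x along its length, z up.
- batten_a: Loose narrow batten, pale hardwood, 150 x 28 x 22 mm (length, width, height), 65 g nominal, lying flat on the bench to the right of the carrier. Origin at the centre of its underside; x along its length, z up. Interchangeable with batten_b.
- batten_b: The other loose narrow batten, identical to batten_a: 150 x 28 x 22 mm, origin at the centre of its underside; x along its length, z up.
- board: Loose wide board, pale hardwood, 150 x 50 x 22 mm (length, width, height), 115 g nominal, lying flat on the bench to the right of the carrier. Origin at the centre of its underside; x along its length, z up.
- keeper (a joint): Angle of the keeper bar about the hinge post, rad. 0 = shut: bar along carrier -x over the middle of the stack, its end on the latch post. Grows clockwise from above, the free end going to carrier +y; starts at 1.45 to 1.9, limit 2.0. Light friction, stays where left; from 0.18 rad on it must be pushed over the sprung ball (about 5 N at the pin), which pops up behind it below 0.03.
- keeper_pin (a point): Centre of the top of the black round upright handle pin on the keeper bar, a sleeve that turns freely about its own axis when gripped: 16 mm dia., 30 mm tall, from 96 to 126 mm above the bench, 110 mm from the hinge axis. It moves with the bar.
- keeper_hinge (a point): Keeper's upright hinge axis at mid-bar height, 90 mm above the bench, at carrier x = +105 mm, y = 0; the hinge post is 20 mm dia., hub 30 mm dia. up to 102 mm. The steel bar is 25 mm wide, 12 mm thick, reaches 223 mm from this axis, underside 84 mm above the bench, 8 mm above the finished stack.
- wrench: Steel spanner, 200 mm, lying on the bench beyond the loose slats; bystander.
- hammer: Hammer, 260 mm, lying on the bench to the left of the carrier; bystander.
- tin: Round tin, 66 mm dia., 75 mm tall, standing on the robot's side of the slats; bystander.
- race: Steel bearing ring lying flat, 84 mm outer dia., 22 mm high, on the robot's side of the slats; bystander.
- steel_block: Dark steel block, 60 x 40 x 35 mm, beyond the carrier; bystander.
Things that resemble listed ones, but are neither listed nor needed, are in the scene too. Leave any pink look-alike of the bottom_near alone. What is shaped like the board but turquoise is not meant.

How it is judged (in metres and radians):
On the way, in this order (a step that is already met when the one before it is completed fails the run):
1. the two narrow battens lie across the bottom pair, one at each end, and are let go (x of bottom_near in the frame of carrier between -0.073 and -0.049 m and y of bottom_near in the frame of carrier between -0.012 and 0.012 m and z of bottom_near in the frame of carrier between 0.006 and 0.014 m and angle between the x axis of each of bottom_near, bottom_far and the y axis of carrier, either way round below 0.12 rad and linear speed of each of bottom_near, bottom_far below 0.02 m/s and x of bottom_far in the frame of carrier between 0.049 and 0.073 m and y of bottom_far in the frame of carrier between -0.012 and 0.012 m and z of bottom_far in the frame of carrier between 0.006 and 0.014 m and ((x of batten_a in the frame of carrier between -0.012 and 0.012 m and y of batten_a in the frame of carrier between 0.049 and 0.073 m and z of batten_a in the frame of carrier between 0.028 and 0.036 m and angle between the x axis of each of batten_a, batten_b and the x axis of carrier, either way round below 0.12 rad and linear speed of each of batten_a, batten_b below 0.02 m/s and x of batten_b in the frame of carrier between -0.012 and 0.012 m and y of batten_b in the frame of carrier between -0.073 and -0.049 m and z of batten_b in the frame of carrier between 0.028 and 0.036 m) or (x of batten_a in the frame of carrier between -0.012 and 0.012 m and y of batten_a in the frame of carrier between -0.073 and -0.049 m and z of batten_a in the frame of carrier between 0.028 and 0.036 m and angle between the x axis of each of batten_a, batten_b and the x axis of carrier, either way round below 0.12 rad and linear speed of each of batten_a, batten_b below 0.02 m/s and x of batten_b in the frame of carrier between -0.012 and 0.012 m and y of batten_b in the frame of carrier between 0.049 and 0.073 m and z of batten_b in the frame of carrier between 0.028 and 0.036 m)) and contact force between the fingers and batten_a below 0.1 N and contact force between the fingers and batten_b below 0.1 N), for 0.2 s.
2. the wide board lies centrally across the two battens and is let go (x of bottom_near in the frame of carrier between -0.073 and -0.049 m and y of bottom_near in the frame of carrier between -0.012 and 0.012 m and z of bottom_near in the frame of carrier between 0.006 and 0.014 m and angle between the x axis of each of bottom_near, bottom_far, board and the y axis of carrier, either way round below 0.12 rad and linear speed of each of bottom_near, bottom_far, board below 0.02 m/s and x of bottom_far in the frame of carrier between 0.049 and 0.073 m and y of bottom_far in the frame of carrier between -0.012 and 0.012 m and z of bottom_far in the frame of carrier between 0.006 and 0.014 m and ((x of batten_a in the frame of carrier between -0.012 and 0.012 m and y of batten_a in the frame of carrier between 0.049 and 0.073 m and z of batten_a in the frame of carrier between 0.028 and 0.036 m and angle between the x axis of each of batten_a, batten_b and the x axis of carrier, either way round below 0.12 rad and linear speed of each of batten_a, batten_b below 0.02 m/s and x of batten_b in the frame of carrier between -0.012 and 0.012 m and y of batten_b in the frame of carrier between -0.073 and -0.049 m and z of batten_b in the frame of carrier between 0.028 and 0.036 m) or (x of batten_a in the frame of carrier between -0.012 and 0.012 m and y of batten_a in the frame of carrier between -0.073 and -0.049 m and z of batten_a in the frame of carrier between 0.028 and 0.036 m and angle between the x axis of each of batten_a, batten_b and the x axis of carrier, either way round below 0.12 rad and linear speed of each of batten_a, batten_b below 0.02 m/s and x of batten_b in the frame of carrier between -0.012 and 0.012 m and y of batten_b in the frame of carrier between 0.049 and 0.073 m and z of batten_b in the frame of carrier between 0.028 and 0.036 m)) and x of board in the frame of carrier between -0.012 and 0.012 m and y of board in the frame of carrier between -0.012 and 0.012 m and z of board in the frame of carrier between 0.05 and 0.058 m and contact force between the fingers and board below 0.1 N), for 0.2 s.
3. the keeper bar is fully shut (value of joint keeper below 0.03 rad), for 0.2 s.
At the end, for the whole second after the job is handed in: Bottom pair, two battens across its ends and the board across the middle all lie in the carrier within 12 mm each way of flush or central, 4 mm of layer height and 0.12 rad of square, at rest; the keeper bar is within 0.03 rad of fully shut (x of bottom_near in the frame of carrier between -0.073 and -0.049 m and y of bottom_near in the frame of carrier between -0.012 and 0.012 m and z of bottom_near in the frame of carrier between 0.006 and 0.014 m and angle between the x axis of each of bottom_near, bottom_far, board and the y axis of carrier, either way round below 0.12 rad and linear speed of each of bottom_near, bottom_far, board below 0.02 m/s and x of bottom_far in the frame of carrier between 0.049 and 0.073 m and y of bottom_far in the frame of carrier between -0.012 and 0.012 m and z of bottom_far in the frame of carrier between 0.006 and 0.014 m and ((x of batten_a in the frame of carrier between -0.012 and 0.012 m and y of batten_a in the frame of carrier between 0.049 and 0.073 m and z of batten_a in the frame of carrier between 0.028 and 0.036 m and angle between the x axis of each of batten_a, batten_b and the x axis of carrier, either way round below 0.12 rad and linear speed of each of batten_a, batten_b below 0.02 m/s and x of batten_b in the frame of carrier between -0.012 and 0.012 m and y of batten_b in the frame of carrier between -0.073 and -0.049 m and z of batten_b in the frame of carrier between 0.028 and 0.036 m) or (x of batten_a in the frame of carrier between -0.012 and 0.012 m and y of batten_a in the frame of carrier between -0.073 and -0.049 m and z of batten_a in the frame of carrier between 0.028 and 0.036 m and angle between the x axis of each of batten_a, batten_b and the x axis of carrier, either way round below 0.12 rad and linear speed of each of batten_a, batten_b below 0.02 m/s and x of batten_b in the frame of carrier between -0.012 and 0.012 m and y of batten_b in the frame of carrier between 0.049 and 0.073 m and z of batten_b in the frame of carrier between 0.028 and 0.036 m)) and x of board in the frame of carrier between -0.012 and 0.012 m and y of board in the frame of carrier between -0.012 and 0.012 m and z of board in the frame of carrier between 0.05 and 0.058 m and value of joint keeper below 0.03 rad); the robot touches nothing.
It fails at once if a bystander on the bench is moved more than 30 mm (distance of any of wrench, hammer, tin, race, steel_block from where it was at the start of the episode above 0.03 m).
It fails at once if a packing piece of the bottom pair is moved more than 25 mm (distance of any of bottom_near, bottom_far from where it was at the start of the episode above 0.025 m).
It also fails if it takes over 72 s, if anything falls off the work surface, if the arm or the gripper's body presses on something with over 40 N, if the wrist force passes 120 N, or if a joint passes its speed limit or range.

## Working session

There is one attempt and no reset: what is moved stays moved. The work goes in short steps, Python scripts to look and compute and a tool call to move; the robot and the scene stay as the last step left them, time stands still between calls to the robot, and variables do not carry over. Pictures are saved under pics/ and viewed, at most 10 in all, crops included, and the job is handed in when it is done.

Besides the shell and the picture viewer there is one more tool, called after ">>>" by a JSON object that holds its "method" and its "body", one argument or row to a line. jog_arm: Moves the arm, as the interface text tells. Its arguments: {"type":"object","properties":{"targets":{"type":"array","items":{"type":"object","properties":{"turn":{"type":"array","items":{"type":"number"}},"slide":{"type":"array","items":{"type":"number"}},"claw":{"type":"number"}}}}},"required":["targets"]}

```bash
mkdir -p pics; ls
python3 - <<'E'
from cell import *
import cv2
for n in ("top","scene"):
    c=read_camera(n); cv2.imwrite(f"pics/{n}0.png",c["frame"])
    print(n,c["mtx"].tolist(),c["k1"],c["R"].tolist(),c["t"].tolist())
    for q in ("carrier","batten_a","board","bottom_near","keeper_pin","keeper_hinge","latch","tower_centre"):
        print(q,[( [round(float(v)) for v in d["xy"]],round(d["conf"],2)) for d in look_for(q,n)])
s=state();print(s["t"],s["eef_pos"],s["tcp_rot"],s["opening"])
E
```

```text
pics
top [[512.4228390281961, 0.0, 276.11178669358503], [0.0, 512.4228390281961, 215.5792637861486], [0.0, 0.0, 1.0]] -0.17551557910749727 [[0.004732585434930424, -0.9999670049208493, -0.006602401436385842], [-0.9803799331416451, -0.003338581811071293, -0.19708891537748757], [0.1970603697557801, 0.007405602009079965, -0.9803633855518055]] [-55.26207227356069, 533.0298993168649, 1757.3671249469385]
carrier [([233, 227], 0.61)]
batten_a [([362, 218], 0.85), ([335, 234], 0.75)]
board [([304, 226], 0.82), ([409, 276], 0.64)]
bottom_near [([189, 178], 0.63)]
keeper_pin [([203, 195], 0.97)]
keeper_hinge [([204, 195], 0.91)]
latch [([237, 231], 0.72), ([254, 161], 0.51)]
tower_centre [([231, 229], 0.82)]
scene [[475.736057345161, 0.0, 271.9385496897421], [0.0, 475.736057345161, 209.60763846427486], [0.0, 0.0, 1.0]] -0.12687841759058952 [[0.8116628347555811, 0.5840846098148007, 0.006972177136739873], [0.3615890849224134, -0.4930300323571311, -0.7913120249679629], [-0.458755682625846, 0.6447996245124666, -0.6113727732628238]] [-388.27351187611777, -155.89193673177746, 1713.5948239267273]
carrier [([290, 199], 0.57)]
batten_a [([207, 285], 0.87), ([143, 247], 0.62), ([223, 259], 0.61)]
board [([75, 285], 0.82), ([250, 241], 0.73), ([322, 154], 0.66)]
bottom_near [([369, 192], 0.87), ([267, 194], 0.7)]
keeper_pin [([337, 173], 0.59), ([255, 241], 0.32)]
keeper_hinge [([339, 173], 0.63), ([292, 196], 0.49)]
latch [([292, 198], 0.71)]
tower_centre []
0.9 [ 228.80765595 -581.61521664  214.65450415] [ 3.14151412e+00 -4.08851035e-06  3.74721822e-01] 0.9971128117515355
```

Run:
```python
import cv2
a=cv2.imread("pics/top0.png")[110:320,150:430]
cv2.imwrite("pics/top0c.png",cv2.resize(a,(800,600),interpolation=cv2.INTER_CUBIC))
```

```text
(no output)
```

View pics/top0c.png

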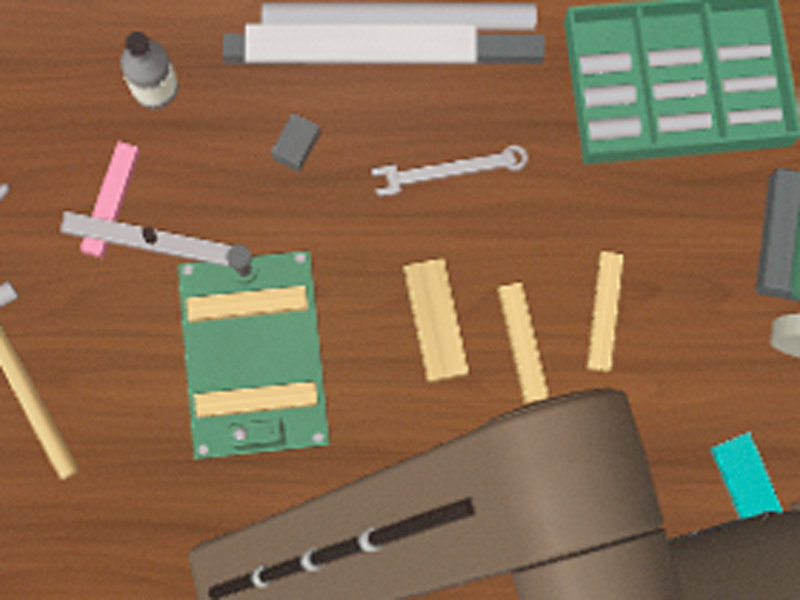

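View pics/scene0.png

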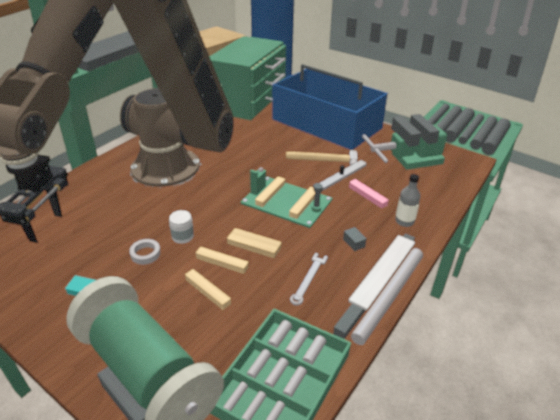

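The scene picture confirms what's in view. The pale loose slats in the top image are the board at (304,226) and the battens at (335,234) and (362,218). The turquoise piece at about (411,276) and the pink one at about (189,178) are look-alikes. The keeper is open at top (203,195), the carrier centre is about (239,235), and the latch is about (240,262).

```bash
cat > h.py <<'E'
from cell import *
import cv2, numpy as np
from scipy.spatial.transform import Rotation as Ro
def p2w(c,px,z):
    px=np.asarray(px,float).reshape(-1,1,2)
    u=cv2.undistortPoints(px,c["mtx"],np.array([c["k1"],0,0,0.]))[:,0]
    R=np.array(c["R"]);t=np.array(c["t"]);C=-R.T@t
    d=np.c_[u,np.ones(len(u))]@R
    return C[:2]+d[:,:2]*((z-C[2])/d[:,2])[:,None]
def w2p(c,X):
    return cv2.projectPoints(np.asarray(X,float).reshape(-1,1,3),cv2.Rodrigues(np.array(c["R"]))[0],np.array(c["t"]),c["mtx"],np.array([c["k1"],0,0,0.]))[0][:,0]
def rects(c,lo,hi,z,amin,roi=None):
    hsv=cv2.cvtColor(c["frame"],cv2.COLOR_BGR2HSV)
    m=cv2.inRange(hsv,np.array(lo),np.array(hi))
    if roi is not None: k=np.zeros_like(m);x0,y0,x1,y1=roi;k[y0:y1,x0:x1]=255;m&=k
    out=[]
    for q in cv2.findContours(m,cv2.RETR_EXTERNAL,cv2.CHAIN_APPROX_NONE)[0]:
        if cv2.contourArea(q)<amin: continue
        w=p2w(c,q[:,0],z)
        (cx,cy),(a,b),th=cv2.minAreaRect(w.astype(np.float32))
        if b>a: a,b,th=b,a,th+90
        th=(th+90)%180-90
        out.append((q[:,0].mean(0).round().tolist(),[round(float(v),1) for v in (cx,cy,a,b,th)]))
    return out
PALE=((12,60,150),(30,190,255)); GREEN=((55,60,40),(90,255,200))
E
python3 - <<'E'
from h import *
c=read_camera("top")
for x,y in((304,226),(335,234),(362,210),(240,180+35),(165,250),(225,240),(330,290),(300,260)): print((x,y),cv2.cvtColor(c["frame"],cv2.COLOR_BGR2HSV)[y,x])
for z in(22,32):print(z,rects(c,*PALE,z,60))
print(rects(c,*GREEN,10,300,(200,185,275,285)))
i=look_for("keeper_pin","top")[0]["xy"];print(p2w(c,i,120),p2w(c,look_for("keeper_hinge","top")[0]["xy"],95))
E
```

```text
(304, 226) [ 20 102 230]
(335, 234) [ 20 104 235]
(362, 210) [ 20 100 242]
(240, 215) [ 20  98 242]
(165, 250) [ 13 148 126]
(225, 240) [ 71  88 154]
(330, 290) [ 14  79 132]
(300, 260) [ 12 153 138]
22 [([355.0, 339.0], [100.2, -330.1, 238.3, 24.8, 15.8]), ([470.0, 298.0], [242.0, -749.3, 108.4, 16.9, 14.8]), ([239.0, 249.0], [416.3, 78.5, 151.9, 29.8, -83.5]), ([159.0, 248.0], [421.0, 369.0, 236.3, 25.2, 29.8]), ([236.0, 216.0], [537.7, 91.8, 151.7, 31.4, -83.7]), ([332.0, 230.0], [489.7, -255.2, 152.3, 34.6, 12.4]), ([302.0, 221.0], [518.3, -145.7, 152.9, 54.6, 11.5]), ([547.0, 305.0], [199.7, -1055.7, 824.9, 117.7, -3.3]), ([361.0, 219.0], [529.7, -360.2, 153.8, 33.8, -8.0])]
32 [([355.0, 339.0], [100.6, -328.6, 237.0, 24.7, 15.8]), ([470.0, 298.0], [241.7, -745.5, 107.8, 16.8, 14.8]), ([239.0, 249.0], [415.0, 77.7, 151.1, 29.7, -83.5]), ([159.0, 248.0], [419.6, 366.6, 235.0, 25.0, 29.8]), ([236.0, 216.0], [535.7, 90.9, 150.9, 31.2, -83.7]), ([332.0, 230.0], [487.9, -254.1, 151.5, 34.4, 12.4]), ([302.0, 221.0], [516.4, -145.3, 152.0, 54.3, 11.5]), ([547.0, 305.0], [199.6, -1050.2, 820.3, 117.0, -3.3]), ([361.0, 219.0], [527.8, -358.6, 153.0, 33.6, -8.0])]
[([238.0, 234.0], [476.3, 84.2, 249.0, 167.8, 6.3])]Traceback (most recent call last):
  File "<stdin>", line 6, in <module>
IndexError: list index out of range
```

>>> {"method": "jog_arm", "body": {
  "targets": [
    {"slide":[37,46,0],"turn":[0,0,-5],"claw":100},
    {"slide":[37,46,0],"turn":[0,0,-4],"claw":100},
    {"slide":[37,46,0],"turn":[0,0,0],"claw":100},
    {"slide":[37,46,0],"turn":[0,0,0],"claw":100},
    {"slide":[37,46,0],"turn":[0,0,0],"claw":100}
  ]
}}

```text
t: 1.62
eef_pos: [414.8, -350.1, 214.9]
tcp_rot: [3.141, -0.0, 0.217]
ft_force: [1.6, -0.1, 1.0]
opening: 1.006
grip_force: 0.0
```

>>> {"method": "jog_arm", "body": {
  "targets": [
    {"slide":[37,46,0],"turn":[0,0,0],"claw":100},
    {"slide":[38,48,0],"turn":[0,0,0],"claw":100},
    {"slide":[0,0,0],"turn":[0,0,0],"claw":100}
  ]
}}

```text
t: 2.0
eef_pos: [490.7, -254.6, 214.7]
tcp_rot: [3.142, -0.0, 0.223]
ft_force: [-1.1, -0.9, 0.3]
opening: 0.998
grip_force: 0.0
```

Run:
```python
from h import *
s=state();print(s["t"],s["eef_pos"],s["tcp_rot"])
w=read_camera("wrist"); cv2.imwrite("pics/w1.png",w["frame"]);print(rects(w,*PALE,22,300))
t=read_camera("top")
print(rects(t,*PALE,22,100,(280,180,390,290)))
k=look_for("keeper_pin","top");print(k and p2w(t,k[0]["xy"],126))
k=look_for("keeper_hinge","top");print(k and p2w(t,k[0]["xy"],100))
```

```text
2.0 [ 490.69526067 -254.58023004  214.73160678] [ 3.14156197e+00 -3.91000875e-04  2.22643613e-01]
[([459.0, 288.0], [413.8, -507.6, 81.9, 37.0, 25.7]), ([29.0, 195.0], [416.5, 47.6, 77.9, 28.8, -84.0]), ([284.0, 188.0], [489.7, -257.0, 149.3, 29.8, 12.2]), ([377.0, 174.0], [530.8, -358.5, 150.7, 36.1, -8.1]), ([197.0, 143.0], [518.9, -146.6, 149.5, 51.3, 11.8]), ([27.0, 89.0], [541.4, 54.9, 64.9, 28.7, -83.8])]
[([358.0, 233.0], [474.8, -354.1, 81.5, 43.4, -52.1]), ([299.0, 212.0], [547.7, -139.3, 92.9, 54.6, 11.4]), ([348.0, 203.0], [588.9, -313.1, 108.1, 27.5, 54.0])]
[[591.84482014 195.5801042 ]]
[[594.9691533  195.61021994]]
```

View pics/w1.png

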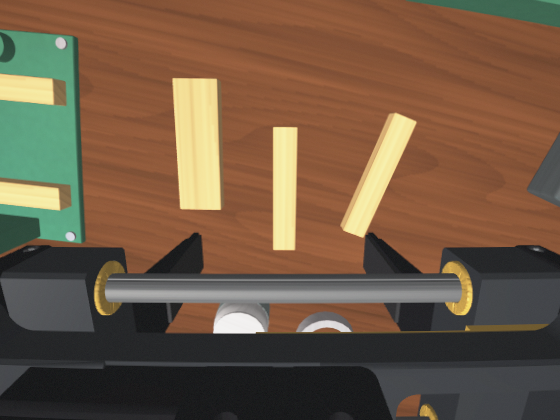

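The wrist view shows the batten at (284,188), between the open fingers. The other batten is at (377,174), the board at (197,143), and the tin and race are behind. I'm descending.

>>> {"method": "jog_arm", "body": {
  "targets": [
    {"slide":[-1,-2.4,-60],"turn":[0,0,-0.5],"claw":100},
    {"slide":[0,0,-60],"claw":100},
    {"slide":[0,0,-60],"claw":100},
    {"slide":[0,0,-30],"claw":100},
    {"slide":[0,0,0],"claw":30}
  ]
}}

```text
validation failed for argument at $.ta...
```

>>> {"method": "jog_arm", "body": {
  "targets": [
    {"slide":[0,0,0],"claw":10},
    {"slide":[0,0,0],"claw":10},
    {"slide":[0,0,0],"claw":10},
    {"slide":[0,0,0],"claw":10}
  ]
}}

```text
validation failed for argument at $.ta...
```

Every row needs all three keys.

>>> {"method": "jog_arm", "body": {
  "targets": [
    {"slide":[-1,-2.4,-60],"turn":[0,0,-0.5],"claw":100},
    {"slide":[0,0,-60],"turn":[0,0,0],"claw":100},
    {"slide":[0,0,-60],"turn":[0,0,0],"claw":100},
    {"slide":[0,0,-30],"turn":[0,0,0],"claw":100},
    {"slide":[0,0,0],"turn":[0,0,0],"claw":30}
  ]
}}

```text
t: 2.82
eef_pos: [486.7, -261.2, 3.1]
tcp_rot: [-3.14, 0.002, 0.207]
ft_force: [-0.2, -0.3, -0.4]
opening: 0.943
grip_force: 0.0
```

>>> {"method": "jog_arm", "body": {
  "targets": [
    {"slide":[0,0,0],"turn":[0,0,0],"claw":10},
    {"slide":[0,0,0],"turn":[0,0,0],"claw":10},
    {"slide":[0,0,0],"turn":[0,0,0],"claw":10},
    {"slide":[0,0,0],"turn":[0,0,0],"claw":10}
  ]
}}

```text
t: 3.32
eef_pos: [487.9, -260.1, 5.0]
tcp_rot: [3.141, -0.0, 0.209]
ft_force: [-0.1, -0.5, -0.6]
opening: 0.53
grip_force: 0.0
```

>>> {"method": "jog_arm", "body": {
  "targets": [
    {"slide":[2,3,-1],"turn":[0,0,0],"claw":50},
    {"slide":[0,0,0],"turn":[0,0,0],"claw":10},
    {"slide":[0,0,0],"turn":[0,0,0],"claw":10},
    {"slide":[0,0,0],"turn":[0,0,0],"claw":10},
    {"slide":[0,0,0],"turn":[0,0,0],"claw":10}
  ]
}}

```text
t: 3.95
eef_pos: [489.8, -257.0, 3.6]
tcp_rot: [3.142, 0.0, 0.209]
ft_force: [0.7, 1.1, -0.8]
opening: 0.292
grip_force: 30.0
```

>>> {"method": "jog_arm", "body": {
  "targets": [
    {"slide":[0,0,60],"turn":[0,0,0],"claw":10},
    {"slide":[-3,40,40],"turn":[0,0,-3],"claw":10},
    {"slide":[-3,60,0],"turn":[0,0,-2.7],"claw":10},
    {"slide":[-3,60,0],"turn":[0,0,0],"claw":10},
    {"slide":[-3,60,0],"turn":[0,0,0],"claw":10}
  ]
}}

```text
t: 4.58
eef_pos: [477.5, -35.4, 103.9]
tcp_rot: [3.141, -0.001, 0.109]
ft_force: [1.1, -0.3, -1.0]
opening: 0.294
grip_force: 30.0
```

>>> {"method": "jog_arm", "body": {
  "targets": [
    {"slide":[-3,60,0],"turn":[0,0,0],"claw":10},
    {"slide":[-3,60,0],"turn":[0,0,0],"claw":10},
    {"slide":[-2,50,0],"turn":[0,0,0],"claw":10},
    {"slide":[0,12,0],"turn":[0,0,0],"claw":10},
    {"slide":[0,0,-20],"turn":[0,0,0],"claw":10}
  ]
}}

```text
t: 5.2
eef_pos: [470.4, 145.7, 84.3]
tcp_rot: [3.142, -0.003, 0.111]
ft_force: [0.6, -0.0, -1.7]
opening: 0.29
grip_force: 30.0
```

Run:
```python
from h import *
w=read_camera("wrist"); s=state();print(s["t"],s["eef_pos"],s["tcp_rot"],s["opening"])
cv2.imwrite("pics/w2.png",w["frame"]);print(rects(w,*PALE,32,300));print(rects(w,*GREEN,10,3000))
```

```text
5.25 [469.18583144 144.90121183  81.66160153] [3.14132107e+00 1.52902471e-03 1.10350913e-01] 0.2905811390788919
[([285.0, 316.0], [393.2, 134.5, 45.6, 26.1, -83.6]), ([8.0, 231.0], [441.9, 353.4, 44.3, 22.0, -6.9]), ([338.0, 173.0], [496.2, 90.5, 156.4, 116.0, -83.7])]
[([387.0, 210.0], [476.7, 62.6, 121.7, 93.3, -83.8]), ([365.0, 94.0], [575.2, 96.1, 167.1, 48.3, -83.7])]
```

View pics/w2.png

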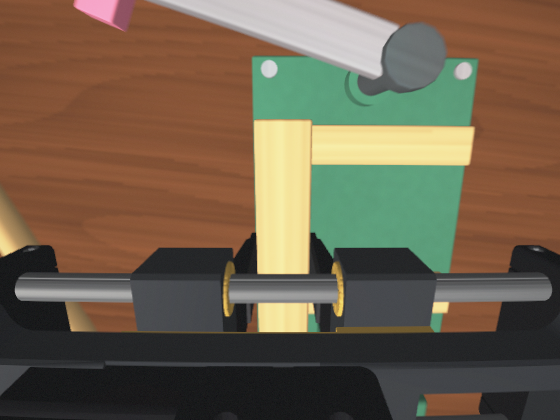

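The carried batten is at image (283,225), aligned with the carrier. The plate and far-bottom edges agree with the estimate to within 1 mm. I'm lowering it.

>>> {"method": "jog_arm", "body": {
  "targets": [
    {"slide":[0,0,-35],"turn":[0,0,0],"claw":10},
    {"slide":[0,0,-9],"turn":[0,0,0],"claw":10},
    {"slide":[0,0,-3],"turn":[0,0,0],"claw":10},
    {"slide":[0,0,0],"turn":[0,0,0],"claw":10}
  ]
}}

```text
t: 5.75
eef_pos: [470.2, 144.8, 37.3]
tcp_rot: [3.142, -0.001, 0.109]
ft_force: [-0.8, -0.5, -0.6]
opening: 0.297
grip_force: 30.0
```

>>> {"method": "jog_arm", "body": {
  "targets": [
    {"slide":[0,0,-1.2],"turn":[0,0,0],"claw":10},
    {"slide":[0,0,0],"turn":[0,0,0],"claw":10},
    {"slide":[0,0,0],"turn":[0,0,0],"claw":60},
    {"slide":[0,0,0],"turn":[0,0,0],"claw":60},
    {"slide":[0,0,0],"turn":[0,0,0],"claw":60}
  ]
}}

```text
t: 6.38
eef_pos: [469.8, 145.0, 35.5]
tcp_rot: [3.142, -0.0, 0.11]
ft_force: [0.0, -0.1, 0.0]
opening: 0.551
grip_force: 0.0
```

>>> {"method": "jog_arm", "body": {
  "targets": [
    {"slide":[0,0,55],"turn":[0,0,0],"claw":100},
    {"slide":[7,-56,20],"turn":[0,0,-5],"claw":100},
    {"slide":[7,-56,20],"turn":[0,0,-5],"claw":100},
    {"slide":[7,-56,20],"turn":[0,0,-4.4],"claw":100},
    {"slide":[7,-56,20],"turn":[0,0,0],"claw":100}
  ]
}}

```text
t: 7.0
eef_pos: [497.8, -80.9, 171.3]
tcp_rot: [3.141, -0.0, -0.143]
ft_force: [0.9, 0.1, -0.9]
opening: 0.993
grip_force: 0.0
```

>>> {"method": "jog_arm", "body": {
  "targets": [
    {"slide":[7,-57,0],"turn":[0,0,0],"claw":100},
    {"slide":[7,-57,0],"turn":[0,0,0],"claw":100},
    {"slide":[7,-57,0],"turn":[0,0,0],"claw":100},
    {"slide":[7,-57,0],"turn":[0,0,0],"claw":100},
    {"slide":[5,-54,0],"turn":[0,0,0],"claw":100}
  ]
}}

```text
t: 7.62
eef_pos: [530.7, -363.0, 170.3]
tcp_rot: [-3.142, 0.0, -0.142]
ft_force: [0.5, -1.1, 0.1]
opening: 1.003
grip_force: 0.0
```

Run:
```python
from h import *
t=read_camera("top"); print(rects(t,*PALE,54,200,(200,185,280,285)))
w=read_camera("wrist"); s=state();print(s["t"],s["eef_pos"],s["tcp_rot"],s["opening"])
cv2.imwrite("pics/w3.png",w["frame"]);print(rects(w,*PALE,22,300))
```

```text
[([262.0, 238.0], [450.8, -6.3, 157.8, 53.2, 48.3]), ([228.0, 228.0], [471.5, 92.2, 154.8, 136.8, 3.6])]
7.725 [ 530.50877134 -365.64208146  169.77599637] [ 3.14060171e+00 -4.62938313e-04 -1.45501990e-01] 1.001681381766738
[([459.0, 288.0], [396.7, -553.1, 71.8, 32.7, 4.5]), ([90.0, 221.0], [529.5, -151.3, 133.1, 66.4, 11.2]), ([276.0, 195.0], [531.0, -361.3, 149.7, 30.1, -8.0])]
```

>>> {"method": "jog_arm", "body": {
  "targets": [
    {"slide":[0,0,-60],"turn":[0,0,0],"claw":100},
    {"slide":[0,0,-60],"turn":[0,0,0],"claw":100},
    {"slide":[0,0,-40],"turn":[0,0,0],"claw":60},
    {"slide":[0,0,-6.7],"turn":[0,0,0],"claw":50},
    {"slide":[0,0,0],"turn":[0,0,0],"claw":10}
  ]
}}

```text
t: 8.35
eef_pos: [531.2, -361.0, 4.6]
tcp_rot: [3.141, -0.0, -0.142]
ft_force: [0.4, -0.6, 0.3]
opening: 0.739
grip_force: 0.0
```

>>> {"method": "jog_arm", "body": {
  "targets": [
    {"slide":[0,0,0],"turn":[0,0,0],"claw":10},
    {"slide":[0,0,0],"turn":[0,0,0],"claw":10},
    {"slide":[0,0,0],"turn":[0,0,0],"claw":10},
    {"slide":[0,0,0],"turn":[0,0,0],"claw":10},
    {"slide":[0,0,0],"turn":[0,0,0],"claw":10}
  ]
}}

```text
t: 8.98
eef_pos: [530.9, -361.1, 4.0]
tcp_rot: [3.141, -0.0, -0.142]
ft_force: [-0.5, 0.6, 3.0]
opening: 0.292
grip_force: 30.0
```

>>> {"method": "jog_arm", "body": {
  "targets": [
    {"slide":[0,0,60],"turn":[0,0,0],"claw":10},
    {"slide":[-6,50,30],"turn":[0,0,5],"claw":10},
    {"slide":[-7,57,0],"turn":[0,0,5],"claw":10},
    {"slide":[-7,57,0],"turn":[0,0,4.4],"claw":10},
    {"slide":[-7,57,0],"turn":[0,0,0],"claw":10}
  ]
}}

```text
t: 9.6
eef_pos: [503.4, -138.4, 93.9]
tcp_rot: [3.141, -0.0, 0.11]
ft_force: [1.9, 0.6, -0.1]
opening: 0.29
grip_force: 30.0
```

>>> {"method": "jog_arm", "body": {
  "targets": [
    {"slide":[-7,57,0],"turn":[0,0,0],"claw":10},
    {"slide":[-7,57,0],"turn":[0,0,0],"claw":10},
    {"slide":[-7,49.7,0],"turn":[0,0,0],"claw":10},
    {"slide":[0,0,-30],"turn":[0,0,0],"claw":10},
    {"slide":[0,0,-20],"turn":[0,0,0],"claw":10}
  ]
}}

```text
t: 10.22
eef_pos: [482.6, 24.5, 43.1]
tcp_rot: [3.142, 0.0, 0.111]
ft_force: [-0.2, 0.3, 0.2]
opening: 0.291
grip_force: 30.0
```

>>> {"method": "jog_arm", "body": {
  "targets": [
    {"slide":[0,0,-6],"turn":[0,0,0],"claw":10},
    {"slide":[0,0,-2.2],"turn":[0,0,0],"claw":10},
    {"slide":[0,0,0],"turn":[0,0,0],"claw":10}
  ]
}}

```text
t: 10.6
eef_pos: [483.1, 23.5, 36.2]
tcp_rot: [3.141, -0.001, 0.109]
ft_force: [-0.9, -0.4, -0.7]
opening: 0.291
grip_force: 30.0
```

>>> {"method": "jog_arm", "body": {
  "targets": [
    {"slide":[0,0,0],"turn":[0,0,0],"claw":60},
    {"slide":[0,0,0],"turn":[0,0,0],"claw":60},
    {"slide":[0,0,0],"turn":[0,0,0],"claw":60},
    {"slide":[0,0,60],"turn":[0,0,0],"claw":100},
    {"slide":[6,-30,50],"turn":[0,0,0],"claw":100}
  ]
}}

```text
t: 11.22
eef_pos: [488.5, -5.7, 147.0]
tcp_rot: [-3.141, 0.001, 0.112]
ft_force: [1.1, 0.5, -0.8]
opening: 0.753
grip_force: 0.0
```

>>> {"method": "jog_arm", "body": {
  "targets": [
    {"slide":[10,-45,20],"turn":[0,0,5.4],"claw":100},
    {"slide":[10,-50,0],"turn":[0,0,0],"claw":100},
    {"slide":[10,-45,0],"turn":[0,0,0],"claw":100},
    {"slide":[0,0,0],"turn":[0,0,0],"claw":100}
  ]
}}

```text
t: 11.72
eef_pos: [519.1, -148.9, 165.4]
tcp_rot: [3.141, -0.0, 0.2]
ft_force: [0.1, 0.0, -0.0]
opening: 0.999
grip_force: 0.0
```

Run:
```python
from h import *
w=read_camera("wrist"); s=state();print(s["t"],s["eef_pos"],s["tcp_rot"],s["opening"])
cv2.imwrite("pics/w4.png",w["frame"]);print(rects(w,*PALE,22,300));print(rects(w,*PALE,54,300)[-3:])
```

```text
11.775 [ 518.6015125  -147.2884047   165.26120963] [-3.14132365e+00  4.36072757e-04  2.01490002e-01] 0.9992955775786011
[([459.0, 288.0], [457.2, -364.1, 70.7, 32.0, 24.1]), ([280.0, 194.0], [518.9, -145.7, 148.5, 51.9, 11.6]), ([65.0, 187.0], [480.1, 84.7, 142.4, 116.2, 6.3])]
[([459.0, 288.0], [470.5, -340.8, 63.5, 28.8, 24.1]), ([280.0, 194.0], [526.0, -144.7, 133.3, 46.6, 11.6]), ([65.0, 187.0], [491.1, 62.2, 127.9, 104.4, 6.3])]
```

View pics/w4.png

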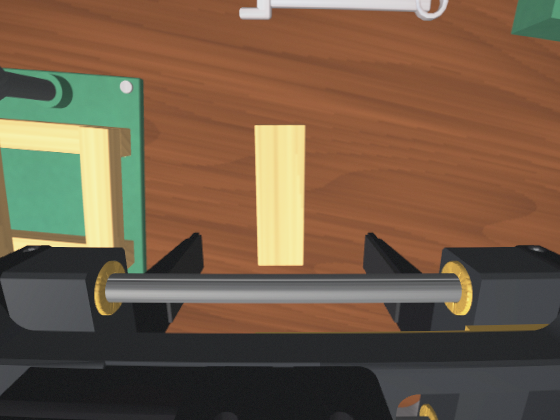

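The board is at (280,194), centred between the fingers. The batten at about (98,195) lies across the pair.

>>> {"method": "jog_arm", "body": {
  "targets": [
    {"slide":[0,0,-60],"turn":[0,0,0],"claw":100},
    {"slide":[0,0,-60],"turn":[0,0,0],"claw":100},
    {"slide":[0,0,-35],"turn":[0,0,0],"claw":100},
    {"slide":[0,0,-6.8],"turn":[0,0,0],"claw":90},
    {"slide":[0,0,0],"turn":[0,0,0],"claw":30}
  ]
}}

```text
t: 12.4
eef_pos: [519.1, -145.8, 4.4]
tcp_rot: [3.141, -0.0, 0.204]
ft_force: [0.1, 0.3, 1.0]
opening: 0.849
grip_force: 0.0
```

>>> {"method": "jog_arm", "body": {
  "targets": [
    {"slide":[0,0,0],"turn":[0,0,0],"claw":30},
    {"slide":[0,0,0],"turn":[0,0,0],"claw":30},
    {"slide":[0,0,0],"turn":[0,0,0],"claw":30},
    {"slide":[0,0,0],"turn":[0,0,0],"claw":30}
  ]
}}

```text
t: 12.9
eef_pos: [519.1, -146.5, 4.4]
tcp_rot: [3.141, -0.001, 0.204]
ft_force: [-2.1, -0.1, 7.3]
opening: 0.528
grip_force: 30.0
```

>>> {"method": "jog_arm", "body": {
  "targets": [
    {"slide":[0,0,60],"turn":[0,0,0],"claw":30},
    {"slide":[0,0,60],"turn":[0,0,9.4],"claw":30},
    {"slide":[-5,20,20],"turn":[0,0,9.4],"claw":30},
    {"slide":[-5,30,0],"turn":[0,0,9.4],"claw":30},
    {"slide":[-5,30,0],"turn":[0,0,9.4],"claw":30}
  ]
}}

```text
t: 13.52
eef_pos: [503.5, -65.6, 144.2]
tcp_rot: [3.141, -0.0, 0.865]
ft_force: [0.8, 0.3, -1.5]
opening: 0.524
grip_force: 30.0
```

>>> {"method": "jog_arm", "body": {
  "targets": [
    {"slide":[-5,30,0],"turn":[0,0,9.4],"claw":30},
    {"slide":[-5,30,0],"turn":[0,0,9.4],"claw":30},
    {"slide":[-5,30,0],"turn":[0,0,9.4],"claw":30},
    {"slide":[-5,30,0],"turn":[0,0,9.4],"claw":30},
    {"slide":[-7.6,30.6,0],"turn":[0,0,9.4],"claw":30}
  ]
}}

```text
t: 14.15
eef_pos: [475.9, 85.2, 143.8]
tcp_rot: [-3.142, 0.0, 1.686]
ft_force: [-0.1, 0.4, -1.6]
opening: 0.526
grip_force: 30.0
```

Run:
```python
from h import *
w=read_camera("wrist");w=read_camera("wrist");w=read_camera("wrist"); s=state();print(s["t"],s["eef_pos"],s["tcp_rot"],s["opening"],s["joints"])
f=w["frame"].copy()
a=np.radians(6.3);R=np.array([[np.cos(a),-np.sin(a)],[np.sin(a),np.cos(a)]])
for cx,cy,dx,dy,z in((0,61,75,14,54),(0,-61,75,14,54),(0,0,125,85,10)):
    q=np.array([[cx+i*dx,cy+j*dy] for i,j in((1,1),(1,-1),(-1,-1),(-1,1))])@R.T+[476.3,84.2]
    cv2.polylines(f,[w2p(w,np.c_[q,[z]*4]).astype(int)],True,(0,0,255),1)
cv2.imwrite("pics/w5.png",f)
```

```text
14.3 [475.80638948  85.10727552 143.83029875] [-3.14152483e+00  3.21078610e-05  1.68148983e+00] 0.5243445122578109 [ 4.02548322e-02  3.88690931e-01  1.97886461e+00 -5.26437683e-05
  7.74102512e-01 -7.04010236e-02]
```

View pics/w5.png

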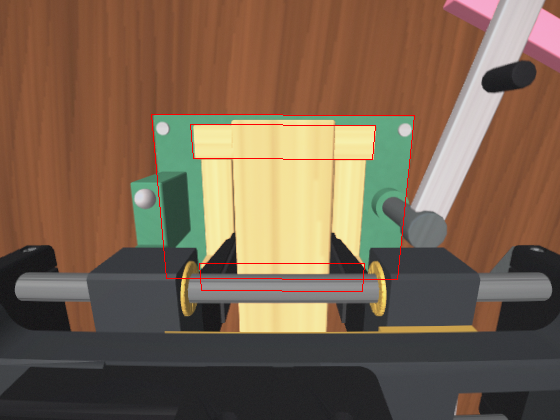

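The plate and +y batten overlays match the picture, and the board is squared over the stack. I'm lowering it.

>>> {"method": "jog_arm", "body": {
  "targets": [
    {"slide":[0,0,-40],"turn":[0,0,0],"claw":30},
    {"slide":[0,0,-35],"turn":[0,0,0],"claw":30},
    {"slide":[0,0,-8],"turn":[0,0,0],"claw":30},
    {"slide":[0,0,-2.8],"turn":[0,0,0],"claw":30},
    {"slide":[0,0,0],"turn":[0,0,0],"claw":30}
  ]
}}

```text
t: 14.92
eef_pos: [476.9, 84.0, 59.0]
tcp_rot: [3.14, 0.0, 1.679]
ft_force: [-0.0, 0.6, -2.0]
opening: 0.521
grip_force: 30.0
```

>>> {"method": "jog_arm", "body": {
  "targets": [
    {"slide":[0,0,0],"turn":[0,0,0],"claw":30},
    {"slide":[0,0,0],"turn":[0,0,0],"claw":75},
    {"slide":[0,0,0],"turn":[0,0,0],"claw":75},
    {"slide":[0,0,0],"turn":[0,0,0],"claw":75},
    {"slide":[0,0,0],"turn":[0,0,0],"claw":75}
  ]
}}

```text
t: 15.55
eef_pos: [476.2, 84.3, 58.0]
tcp_rot: [3.141, 0.0, 1.68]
ft_force: [0.5, -0.3, 1.0]
opening: 0.746
grip_force: 0.0
```

>>> {"method": "jog_arm", "body": {
  "targets": [
    {"slide":[0,0,50],"turn":[0,0,0],"claw":75},
    {"slide":[0,0,50],"turn":[0,0,0],"claw":75},
    {"slide":[25,20,20],"turn":[0,0,0],"claw":75},
    {"slide":[0,0,0],"turn":[0,0,0],"claw":75},
    {"slide":[0,0,0],"turn":[0,0,0],"claw":75}
  ]
}}

```text
t: 16.18
eef_pos: [500.3, 104.1, 177.1]
tcp_rot: [-3.14, 0.0, 1.681]
ft_force: [-0.5, -0.5, 0.8]
opening: 0.75
grip_force: 0.0
```

Run:
```python
from h import *
w=read_camera("wrist"); s=state();print(s["t"],s["eef_pos"],s["tcp_rot"])
for q in("keeper_pin","keeper_hinge","board","batten_a"): print(q,[(np.round(d["xy"]).tolist(),round(d["conf"],2)) for d in look_for(q,"wrist")])
f=w["frame"].copy()
a=np.radians(6.3);R=np.array([[np.cos(a),-np.sin(a)],[np.sin(a),np.cos(a)]])
for cx,cy,dx,dy,z in((0,61,75,14,54),(0,-61,75,14,54),(0,0,25,75,76)):
    q=np.array([[cx+i*dx,cy+j*dy] for i,j in((1,1),(1,-1),(-1,-1),(-1,1))])@R.T+[476.3,84.2]
    cv2.polylines(f,[w2p(w,np.c_[q,[z]*4]).astype(int)],True,(0,0,255),1)
for k in(1.5,1.6,1.7,1.8,1.9):
    q=np.array([105-110*np.cos(k),110*np.sin(k)])@R.T+[476.3,84.2]
    p=w2p(w,[[*q,126]])[0];print(k,q.round(1),p.round()); cv2.circle(f,tuple(map(int,p)),2,(0,0,255),-1)
cv2.imwrite("pics/w6.png",f)
```

```text
16.225 [500.1260423  103.96954133 176.90402769] [-3.13934097e+00  5.66214665e-06  1.68036839e+00]
keeper_pin [([422.0, 118.0], 0.74)]
keeper_hinge [([422.0, 115.0], 0.6)]
board [([253.0, 208.0], 0.72)]
batten_a [([302.0, 264.0], 0.86), ([285.0, 156.0], 0.59)]
1.5 [560.9 203.9] [386.  94.]
1.6 [571.8 205.4] [403.  94.]
1.7 [582.8 205.7] [418.  95.]
1.8 [593.8 204.9] [434.  98.]
1.9 [604.6 203.1] [448. 103.]
```

View pics/w6.png

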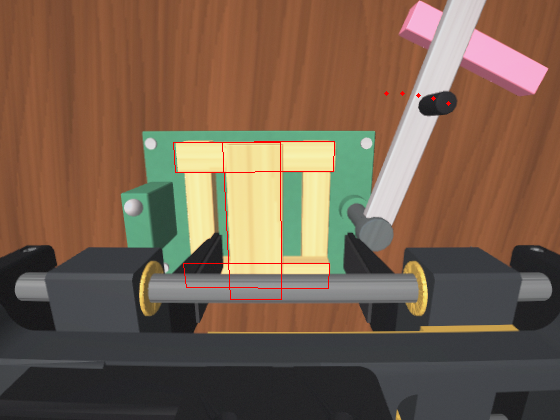

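The stack matches the overlays to about 1–2 mm. The pin top is at (446,102), which puts the keeper at about 1.89 rad and the pin at about (603.5, 203.3). Next I grip the pin.

>>> {"method": "jog_arm", "body": {
  "targets": [
    {"slide":[34,33,0],"turn":[0,0,-6.1],"claw":75},
    {"slide":[34,33,0],"turn":[0,0,-6.1],"claw":75},
    {"slide":[34,33,0],"turn":[0,0,-6.1],"claw":75},
    {"slide":[0,0,-40],"turn":[0,0,0],"claw":50},
    {"slide":[0,0,-32],"turn":[0,0,0],"claw":50}
  ]
}}

```text
t: 17.05
eef_pos: [602.8, 203.4, 104.1]
tcp_rot: [-3.141, 0.001, 1.361]
ft_force: [0.7, 0.2, 0.2]
opening: 0.592
grip_force: 0.0
```

>>> {"method": "jog_arm", "body": {
  "targets": [
    {"slide":[0,0,-6],"turn":[0,0,0],"claw":50},
    {"slide":[0,0,0],"turn":[0,0,0],"claw":5},
    {"slide":[0,0,0],"turn":[0,0,0],"claw":5},
    {"slide":[0,0,0],"turn":[0,0,0],"claw":5},
    {"slide":[0,0,0],"turn":[0,0,0],"claw":5}
  ]
}}

```text
t: 17.68
eef_pos: [603.5, 203.3, 100.7]
tcp_rot: [3.14, -0.0, 1.361]
ft_force: [-1.3, -0.6, 4.0]
opening: 0.16
grip_force: 30.0
```

Run:
```python
from h import *
s=state();print(s["t"],s["eef_pos"],s["tcp_rot"],s["opening"],s["grip_force"],s["ft_force"])
a=np.radians(6.3);R=np.array([[np.cos(a),-np.sin(a)],[np.sin(a),np.cos(a)]])
P=lambda k:np.array([105-110*np.cos(k),110*np.sin(k)])@R.T+[476.3,84.2]
r=(s["eef_pos"][:2]-[476.3,84.2])@R-[105,0];k0=np.arctan2(r[1],-r[0]);print(k0,np.hypot(*r),P(k0),P(0))
ks=np.linspace(1.89,0,15);print(np.degrees(ks[0]-ks[1]))
print(np.diff([P(k) for k in ks],axis=0).round(1).tolist())
```

```text
17.675 [603.46111705 203.30169573 100.73961268] [ 3.14046769e+00 -4.65688684e-04  1.36088907e+00] 0.1604978024142137 30.003045201301575 [-1.3361586  -0.55941142  3.97250173]
1.8895553179391928 109.96813516006411 [603.46772229 203.33286846] [471.33019522  83.65132844]
7.734930234266114
[[-14.7, 2.1], [-14.8, 0.1], [-14.7, -1.9], [-14.3, -3.9], [-13.7, -5.8], [-12.8, -7.5], [-11.6, -9.2], [-10.3, -10.7], [-8.8, -12.0], [-7.1, -13.0], [-5.3, -13.9], [-3.3, -14.5], [-1.4, -14.8], [0.6, -14.8]]
```

Gripped: 15 mm opening at radius 110. I'm swinging the bar along the arc.

>>> {"method": "jog_arm", "body": {
  "targets": [
    {"slide":[-14.7,2.1,0],"turn":[0,0,7.73],"claw":5},
    {"slide":[-14.8,0.1,0],"turn":[0,0,7.73],"claw":5},
    {"slide":[-14.7,-1.9,0],"turn":[0,0,7.73],"claw":5},
    {"slide":[-14.3,-3.9,0],"turn":[0,0,7.73],"claw":5},
    {"slide":[-13.7,-5.8,0],"turn":[0,0,7.73],"claw":5}
  ]
}}

```text
t: 18.3
eef_pos: [530.9, 194.4, 100.7]
tcp_rot: [3.14, -0.0, 2.04]
ft_force: [0.5, 1.7, 3.5]
opening: 0.164
grip_force: 30.0
```

>>> {"method": "jog_arm", "body": {
  "targets": [
    {"slide":[-12.8,-7.5,0],"turn":[0,0,7.73],"claw":5},
    {"slide":[-11.6,-9.2,0],"turn":[0,0,7.73],"claw":5},
    {"slide":[-10.3,-10.7,0],"turn":[0,0,7.73],"claw":5},
    {"slide":[-8.8,-12.0,0],"turn":[0,0,7.73],"claw":5},
    {"slide":[-7.1,-13.0,0],"turn":[0,0,7.73],"claw":5}
  ]
}}

```text
t: 18.92
eef_pos: [479.8, 141.5, 100.7]
tcp_rot: [3.141, -0.0, 2.715]
ft_force: [-0.7, 1.2, 5.4]
opening: 0.16
grip_force: 30.0
```

>>> {"method": "jog_arm", "body": {
  "targets": [
    {"slide":[-5.3,-13.9,0],"turn":[0,0,7.73],"claw":5},
    {"slide":[-3.3,-14.5,0],"turn":[0,0,7.73],"claw":5},
    {"slide":[-1.4,-14.8,0],"turn":[0,0,7.73],"claw":5},
    {"slide":[0.3,-7.4,0],"turn":[0,0,4],"claw":5},
    {"slide":[0.3,-7.4,0],"turn":[0,0,3.73],"claw":5}
  ]
}}

```text
t: 19.55
eef_pos: [470.7, 83.5, 100.6]
tcp_rot: [3.141, 0.0, -3.032]
ft_force: [-3.7, 27.7, 7.3]
opening: 0.163
grip_force: 30.0
```

>>> {"method": "jog_arm", "body": {
  "targets": [
    {"slide":[0,0,0],"turn":[0,0,0],"claw":5},
    {"slide":[0,0,0],"turn":[0,0,0],"claw":5}
  ]
}}

```text
t: 19.8
eef_pos: [470.7, 84.0, 100.6]
tcp_rot: [3.141, -0.0, -3.034]
ft_force: [-3.7, 5.4, 7.3]
opening: 0.161
grip_force: 30.0
```

>>> {"method": "jog_arm", "body": {
  "targets": [
    {"slide":[0.1,-1.2,0],"turn":[0,0,0],"claw":5},
    {"slide":[0,0,0],"turn":[0,0,0],"claw":5},
    {"slide":[0,0,0],"turn":[0,0,0],"claw":5}
  ]
}}

```text
t: 20.18
eef_pos: [470.7, 83.7, 100.6]
tcp_rot: [3.139, 0.0, -3.034]
ft_force: [-3.2, 15.0, 7.8]
opening: 0.165
grip_force: 30.0
```

The force rises with almost no motion, so the bar is on its stop. I'm easing off, releasing and lifting clear.

>>> {"method": "jog_arm", "body": {
  "targets": [
    {"slide":[0,1.2,0],"turn":[0,0,0],"claw":45},
    {"slide":[0,0,0],"turn":[0,0,0],"claw":45},
    {"slide":[0,0,0],"turn":[0,0,0],"claw":45},
    {"slide":[0,0,50],"turn":[0,0,0],"claw":45},
    {"slide":[0,0,60],"turn":[0,0,0],"claw":45}
  ]
}}

```text
t: 20.8
eef_pos: [470.7, 83.2, 210.6]
tcp_rot: [3.141, -0.003, -3.034]
ft_force: [1.1, -0.1, 0.6]
opening: 0.451
grip_force: 0.0
```

>>> {"method": "jog_arm", "body": {
  "targets": [
    {"slide":[0,-60,0],"turn":[0,0,0],"claw":45},
    {"slide":[0,-60,0],"turn":[0,0,0],"claw":45},
    {"slide":[0,-60,0],"turn":[0,0,0],"claw":45},
    {"slide":[0,-60,0],"turn":[0,0,0],"claw":45},
    {"slide":[0,-60,0],"turn":[0,0,0],"claw":45}
  ]
}}

```text
t: 21.42
eef_pos: [470.7, -218.7, 210.1]
tcp_rot: [-3.142, 0.0, -3.034]
ft_force: [1.2, -0.2, -0.2]
opening: 0.449
grip_force: 0.0
```

Run:
```python
from h import *
w=read_camera("top"); s=state();print(s["t"],s["eef_pos"],s["ft_force"],s["opening"])
f=w["frame"].copy()
a=np.radians(6.3);R=np.array([[np.cos(a),-np.sin(a)],[np.sin(a),np.cos(a)]])
g=cv2.resize(f[170:300,180:300],(553,600),interpolation=cv2.INTER_CUBIC)
for cx,cy,dx,dy,z in((0,61,75,14,54),(0,-61,75,14,54),(0,0,25,75,76),(-6.5,0,111.5,12.5,96)):
    q=np.array([[cx+i*dx,cy+j*dy] for i,j in((1,1),(1,-1),(-1,-1),(-1,1))])@R.T+[476.3,84.2]
    cv2.polylines(g,[((w2p(w,np.c_[q,[z]*4])-[180,170])*4.61).astype(int)],True,(0,0,255),1)
cv2.imwrite("pics/t7.png",g)
```

```text
21.475 [ 471.08128656 -224.63418929  209.92343721] [-1.10651614 -3.77040049 -1.78256547] 0.4500382149734247
```

View pics/t7.png

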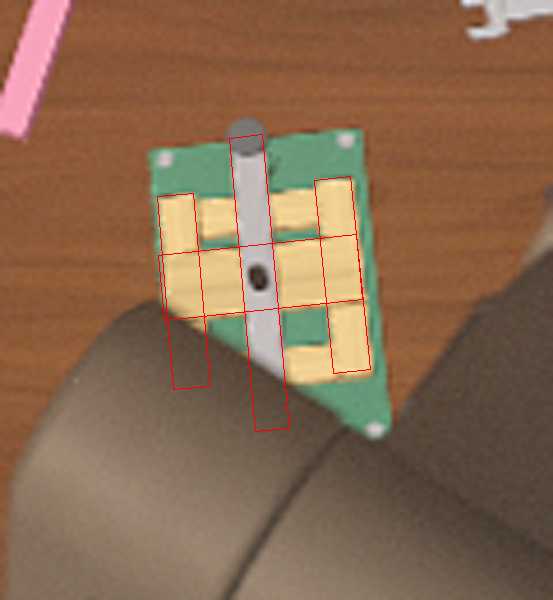

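The stack and the bar sit on the overlay, with the pin at crop (258,277). The bar lies along the carrier axis. I'm letting the arm settle, then handing in.

>>> {"method": "jog_arm", "body": {
  "targets": [
    {"slide":[0,0,0],"turn":[0,0,0],"claw":45},
    {"slide":[0,0,0],"turn":[0,0,0],"claw":45},
    {"slide":[0,0,0],"turn":[0,0,0],"claw":45}
  ]
}}

```text
t: 21.85
eef_pos: [471.2, -215.4, 210.1]
tcp_rot: [3.141, 0.0, -3.032]
ft_force: [0.2, 0.2, 0.6]
opening: 0.447
grip_force: 0.0
```

```bash
python3 -c "
from cell import *
print(job_done())"
```

```text
the job is handed in; nothing more can be done
None
```

The stack is built and the keeper bar pushed shut against its stop and released; I handed the job in at about 22 s, but it returned no verdict, and the arm hid the latch end in my last picture, so I did not see the ball in its detent.

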